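# Turn the stirrer up three clicks

## Robot

A 6-joint arm with a two-finger parallel gripper is mounted at the origin on a cart in front of the work surface, level with it; the furniture and walls round the work are solid. World frame = base frame: x ahead of the robot, y to its left, z up, the work surface at z = 0. Lengths are in m, angles in rad, forces in N, time in s.
With the tool pointing down it reaches from about 0.35 to 0.875 m from the base axis. Payload 4.2 kg.
Tool frame: the origin (TCP) lies at the very end of the fingers, on their centre line; the grasp point (between the pads) lies 19 mm behind it; z points along the fingers, y is the direction in which the jaws open and shut (so a half turn about z gives the same grasp; the last joint's range is limited). The gripper opens to 85 mm and grips with 20 to 120 N. Pads are 22 mm wide; open, the fingers measure 114 mm over their backs; the gripper's body (76 mm by 85 mm) begins 54 mm behind the grasp point. The pads swing forward as they close: fully open they stand 13 mm farther back than shut.
Start: joints at [1.446, 0.385, 0.008, 0, -1.194, -0.259], TCP at [0.234, 0.58, 0.231] pointing down, gripper open.
Joint ranges: [-3.14, 3.14], [-1.21, 2.06], [-1.07, 1.41], [-3.16, 2.05], [-2.99, -0.16], [-3.1, 3.1]. Speed limits (rad/s): [2.79, 2.79, 3.14, 3.14, 3.14, 3.14].

## Interface

Orientations are given as a unit quaternion [x, y, z, w].
In Python, from rig import robot gives the robot as it stands. Calls block until the motion is done:
- robot.move_ptp(position, orientation): joint-space move of the TCP to a pose.
- robot.line_to(position, vel=0.15, ori=None, max_force=None): straight line of the TCP; ori=None keeps the orientation; vel is the mean speed in m/s. With max_force (N) it stops when the force on the tool has changed by that much, and returns True; else False.
- robot.movej(angles): joint-space move.
- robot.ungrasp() and robot.close_gripper(grip_force=None): open the fingers fully, or close them until they stop; grip_force is the grip in N (None keeps the last).
- robot.sleep(seconds).
- robot.ik(position, orientation): joint angles nearest the present ones, or None.
- robot.get_obs(): the state.
- robot.read_camera(name): name is "scene" or "top" or "wrist"; returns a dict with "image" (384x512x3 uint8, blue, green, red), "K" (3x3 intrinsics, pixels), "rvec" (rotation vector, rad) and "tvec" (3), from world to camera coordinates, as OpenCV has them. Camera axes: x right, y down, z forward; pixel columns grow to the right and rows downward; lengths in m; the calibration is good to about 2 mm. A picture is of the moment at which its call begins. There is no depth.
A pose or a line that the arm cannot do raises robot.Unreachable and nothing moves.
- robot.close_job(): hands the job in, once; it reports no verdict.
Trained networks look in a picture, given as the dict that the camera call returned (one of the last four; its "shot" number tells which), for a name from the list of things; names that differ only in an ending like _2 or _b are one class to them, and where a whole thing is asked for, a point or a joint stands for the part that bears it (a point fixed in the world has none). Each returns a list of dicts, best first, with "confidence" (0 to 1); they miss things now and then, are a little off and sometimes report something else, mostly with a low value. They report only what shows in the picture. A call takes as long as a camera call.
- robot.look_for(query, picture): "xy" ([column, row] in pixels, amid what is visible of it).
- robot.trace(query, picture): "region" (384x512 bool, what is visible of it) and "xy" ([column, row] in pixels, amid what is visible of it).
- robot.spot_point(query, picture): "xy" ([column, row] in pixels: a listed point, or the origin of a listed thing).
The state is a dict: "time_s": time; "joint_pos": joint angles; "qd": joint speeds; "joint_torque": joint torques, N m; "ee_pos": TCP position; "eef_rot": TCP orientation; "wrist_force": force on the tool from outside, world axes, zero at the start; "moment": the same for the moment, N m; "width": finger opening in m.
Only numpy, scipy, OpenCV 4.12 (cv2) and the standard library are available. Lean on these libraries where they do the work, as an engineer would, in place of code of your own. Each camera call takes 0.05 s, during which the arm holds its last target.

## Task

Two identical small magnetic stirrers stand on the bench; one carries a small beaker. Turn the dial of the stirrer under the beaker exactly three clicks clockwise (seen from above) from where it stands now, then let go of it. Leave the beaker standing on its plate and the other stirrer's dial as it is.

Things in the scene. Friction and masses are not known exactly. Their poses are not given: they have to be found in the camera images.
- dial_tip (a point): Nose of the dial to turn: black 38 mm skirt with an upright grip bar across it, 12 mm thick, 43 long, 36 to 79 above the bench, a white line on top from the axis to the rounded nose (22.5 mm out; square tail 21). The point lies 24 mm from the upright axis, 64 mm above the bench (grip there). Its frame turns with the dial: x from the axis out through the nose, z up; the axis is 24 mm along -x.
- dial (a joint): Angle of that dial, rad: 0 at off (nose at the long mark on the stirrer's top), growing clockwise from above to 3.35 at the other end stop. Click stops 0 to 8 every 24 degrees (0.419 rad), each with a short mark; a sprung detent (about 0.09 N m to pass) draws the released dial into the nearest stop. It starts at rest at off, the first or the second click.
- spare_tip (a point): The same nose point on the dial of the other, identical stirrer, which carries nothing; not to be turned. Each stirrer is a white box fixed to the bench, 180 x 110 mm, 30 high, with a white round plate (84 mm wide, 36 above the bench) at the far end of its top and the dial at the end nearer the robot, dial axis 96 mm from the plate's middle. Beware of the tall ring stand behind, at the left.
- beaker: Small clear beaker, 46 mm wide (52 over the spout), 58 high, standing loose on the round plate of the stirrer whose dial is to be turned, 90 to 102 mm from the dial's axis; its rim is 94 mm above the bench. Origin at the centre of its underside, z up.

How it is judged:
By the outcome, as a careful person would: the job done as asked, in the order asked, and still so for the second after the job is handed in, with the robot touching nothing.
It also fails if it takes over 38 s, if anything falls off the work surface, if the arm or the gripper's body presses on something with over 40 N, if the wrist force passes 120 N, or if a joint passes its speed limit or range.

## Working session

There is one attempt and no reset: what is moved stays moved. The work goes in short steps, each a Python script; the robot and the scene stay as the last script left them, time stands still between calls to the robot, and variables do not carry over. Pictures are saved under pics/ and viewed, and the job is handed in when it is done.

```bash
ls; mkdir -p pics; cat > h.py <<'E'
import numpy as np, cv2
from rig import robot
def ray(p,xy):
    R=cv2.Rodrigues(np.array(p["rvec"],float))[0];t=np.array(p["tvec"],float).ravel()
    d=R.T@np.linalg.inv(np.array(p["K"]))@np.array([xy[0],xy[1],1.]);return -R.T@t,d
def atz(p,xy,z):
    c,d=ray(p,xy);return c+d*(z-c[2])/d[2]
def proj(p,X):
    return cv2.projectPoints(np.array(X,float).reshape(-1,3),np.array(p["rvec"],float),np.array(p["tvec"],float),np.array(p["K"],float),None)[0].reshape(-1,2)
E
python3 - <<'E'
from h import *
np.set_printoptions(precision=3,suppress=True)
for n in ["scene","top","wrist"]:
    p=robot.read_camera(n); cv2.imwrite(f"pics/{n}0.png",p["image"])
    print(n,ray(p,(256,192))[0])
    for q,z in [("dial_tip",.064),("spare_tip",.064),("beaker",.036)]:
        for r in robot.spot_point(q,p)[:4]: print(q,r["confidence"],r["xy"],atz(p,r["xy"],z))
print(robot.get_obs())
E
```

```text
pics
scene [-0.01  -0.611  0.629]
dial_tip 0.68 [303.2, 267.5] [ 0.457 -0.213  0.064]
spare_tip 0.58 [255.4, 200.0] [0.533 0.018 0.064]
beaker 0.81 [343.7, 260.1] [ 0.559 -0.23   0.036]
beaker 0.45 [255.7, 201.8] [0.556 0.043 0.036]
top [0.44  0.027 1.282]
dial_tip 0.71 [346.6, 207.5] [ 0.47  -0.216  0.064]
spare_tip 0.52 [258.9, 185.5] [0.529 0.008 0.064]
beaker 0.59 [347.9, 171.7] [ 0.565 -0.227  0.036]
wrist [0.305 0.55  0.373]
{'time_s': 0.6, 'joint_pos': array([ 1.446,  0.385,  0.008,  0.   , -1.194, -0.259]), 'qd': array([-0.   ,  0.001,  0.   , -0.001, -0.001, -0.   ]), 'joint_torque': array([  0.   , -39.183,  18.853,   4.189,  -0.   ,  -0.   ]), 'ee_pos': array([0.234, 0.58 , 0.231]), 'eef_rot': array([ 0.982, -0.191,  0.   , -0.   ]), 'wrist_force': array([-0.429, -0.286,  0.106]), 'moment': array([0.012, 0.008, 0.028]), 'width': 0.08546698327526119}
```

```bash
python3 - <<'E'
import cv2
a=cv2.imread("pics/scene0.png");b=cv2.imread("pics/top0.png")
cv2.imwrite("pics/c1.png",cv2.resize(a,(800,600)))
cv2.imwrite("pics/c2.png",cv2.resize(b,(800,600)))
cv2.imwrite("pics/c3.png",cv2.resize(b[140:260,220:380],(800,600),interpolation=cv2.INTER_CUBIC))
E
```

```text
(no output)
```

View pics/c1.png

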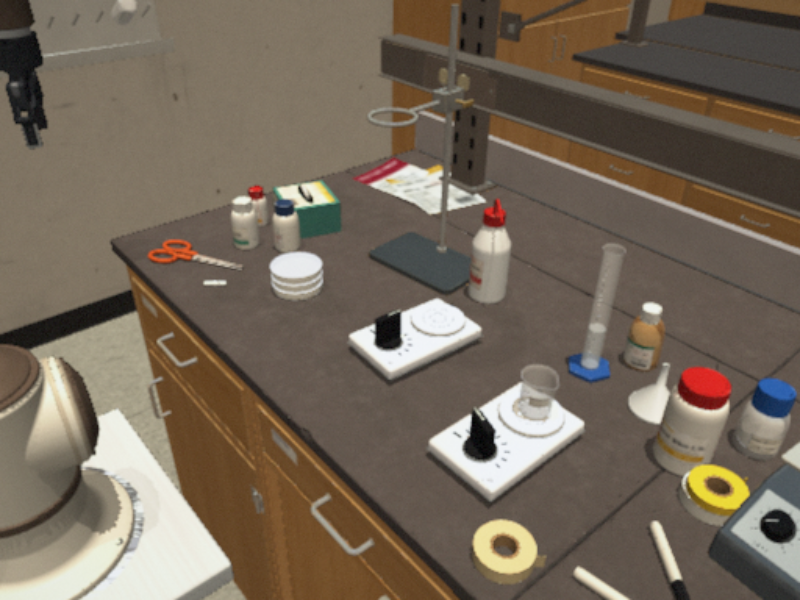

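View pics/c2.png

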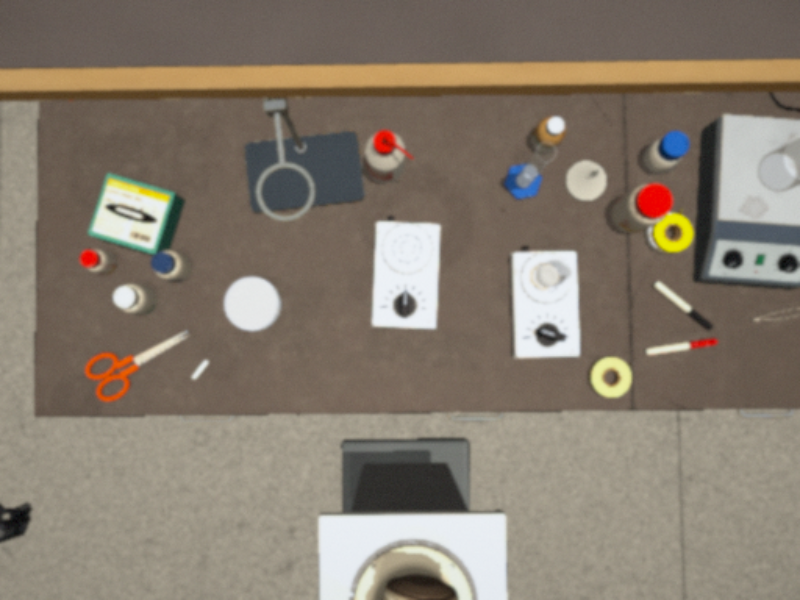

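View pics/c3.png

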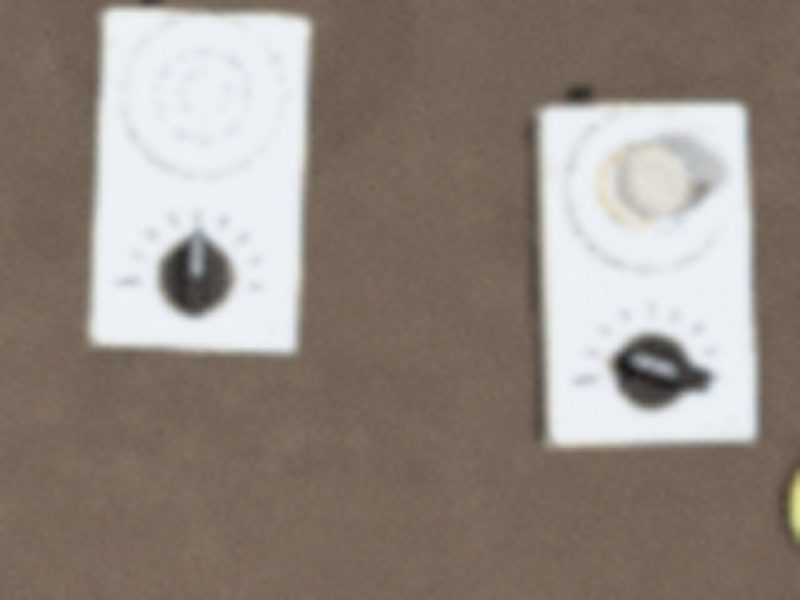

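The scene and top views agree. The right stirrer carries the beaker, with its dial near (0.46, -0.24) and the long mark on its left. The nose points roughly left, at off or a low click. Next I'll take a close wrist look.

```bash
python3 - <<'E'
from h import *
from scipy.spatial.transform import Rotation as Ro
np.set_printoptions(precision=3,suppress=True)
p=robot.read_camera("wrist");o=robot.get_obs()
Rt=Ro.from_quat(o["eef_rot"]).as_matrix()
R=cv2.Rodrigues(np.array(p["rvec"],float))[0]
c=ray(p,(256,192))[0]
print("cam in tool",Rt.T@(c-o["ee_pos"])," axis",Rt.T@R.T, np.array(p["K"]))
# put the camera above (0.49,-0.235)
co=Rt.T@(c-o["ee_pos"])
for a in [0,np.pi/2,-np.pi/2,np.pi]:
    Rn=(Ro.from_euler('z',a)*Ro.from_euler('x',np.pi)).as_matrix()
    d=R.T[:,2]; v=Rn@Rt.T@d
    h=.35
    tc=np.array([0.475,-0.235,.04])-v*h
    t=tc-Rn@co
    q=Ro.from_matrix(Rn).as_quat(); print(a,t,q,robot.ik(t,q))
E
```

```text
cam in tool [ 0.077  0.001 -0.142]  axis [[ 0.    -0.953 -0.302]
 [ 1.     0.     0.   ]
 [-0.    -0.302  0.953]] [[291.937   0.    255.975]
 [  0.    291.937 190.546]
 [  0.      0.      1.   ]]
0 [ 0.503 -0.234  0.231] [1. 0. 0. 0.] [-0.143  0.266 -0.166  0.    -1.139  1.714]
1.5707963267948966 [ 0.474 -0.207  0.231] [0.707 0.707 0.    0.   ] [-0.097  0.201 -0.254  0.    -1.117 -3.045]
-1.5707963267948966 [ 0.476 -0.263  0.231] [ 0.707 -0.707 -0.     0.   ] [-0.207  0.247 -0.191  0.    -1.132  0.207]
3.141592653589793 [ 0.447 -0.236  0.231] [0. 1. 0. 0.] [-0.165  0.18  -0.28  -0.    -1.111 -1.406]
```

```bash
python3 - <<'E'
from h import *
np.set_printoptions(precision=3,suppress=True)
s=robot.read_camera("scene");t=robot.read_camera("top")
f=.64
for n,a,b in [("ring",(393,116),(285,190)),("clamp",(450,95),(275,105)),("rodtop",(455,8),(275,105))]:
    c1,d1=ray(s,(a[0]*f,a[1]*f));c2,d2=ray(t,(b[0]*f,b[1]*f))
    k=np.linalg.lstsq(np.c_[d1,-d2],c2-c1,rcond=None)[0]
    print(n,c1+d1*k[0],c2+d2*k[1])
E
```

```text
ring [0.646 0.171 0.3  ] [0.647 0.17  0.3  ]
clamp [0.769 0.174 0.309] [0.76  0.182 0.308]
rodtop [0.736 0.14  0.449] [0.715 0.16  0.445]
```

The ring of the stand sits near (0.646, 0.171, 0.30), inside the arm's direct swing. I'll retract to radius 0.40 m, swing, then extend.

```bash
python3 - <<'E'
from h import *
from scipy.spatial.transform import Rotation as Ro
np.set_printoptions(precision=3,suppress=True)
o=robot.get_obs()
robot.line_to([0.15,0.372,0.27],vel=0.3)
q=np.array(robot.get_obs()["joint_pos"]);print(q,robot.get_obs()["time_s"])
Q=Ro.from_matrix((Ro.from_euler('z',-np.pi/2)*Ro.from_euler('x',np.pi)).as_matrix()).as_quat()
g=robot.ik([0.476,-.263,.231],Q)
q2=q.copy();q2[0]=g[0];q2[5]=g[5];
robot.movej(q2); print(robot.get_obs()["ee_pos"],robot.get_obs()["time_s"])
robot.move_ptp([0.476,-.263,.231],Q)
o=robot.get_obs();print(o["ee_pos"],o["time_s"])
p=robot.read_camera("wrist");cv2.imwrite("pics/w1.png",p["image"])
cv2.imwrite("pics/w1b.png",cv2.resize(p["image"],(800,600),interpolation=cv2.INTER_CUBIC))
for q,z in [("dial_tip",.064),("spare_tip",.064),("beaker",.036)]:
    for r in robot.spot_point(q,p)[:4]: print(q,r["confidence"],r["xy"],atz(p,r["xy"],z))
for r in robot.trace("dial",p)[:2]: print(r["confidence"],r["xy"])
E
```

```text
[ 1.597 -0.04  -0.422  0.    -1.188 -0.41 ] 1.6583
[ 0.329 -0.232  0.27 ] 3.9083
[ 0.476 -0.262  0.23 ] 4.575
dial_tip 0.86 [274.7, 218.6] [ 0.454 -0.209  0.064]
0.94 [272.1, 194.8]
```

View pics/w1b.png

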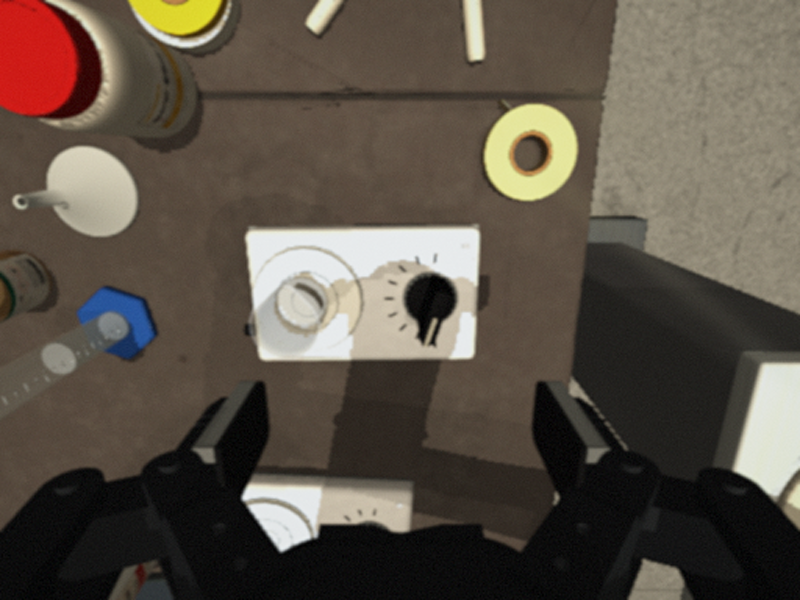

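```bash
python3 - <<'E'
from h import *
im=cv2.imread("pics/w1.png")
cv2.imwrite("pics/w1c.png",cv2.resize(im[140:236,150:310],(800,480),interpolation=cv2.INTER_CUBIC))
E
```

```text
(no output)
```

View pics/w1c.png

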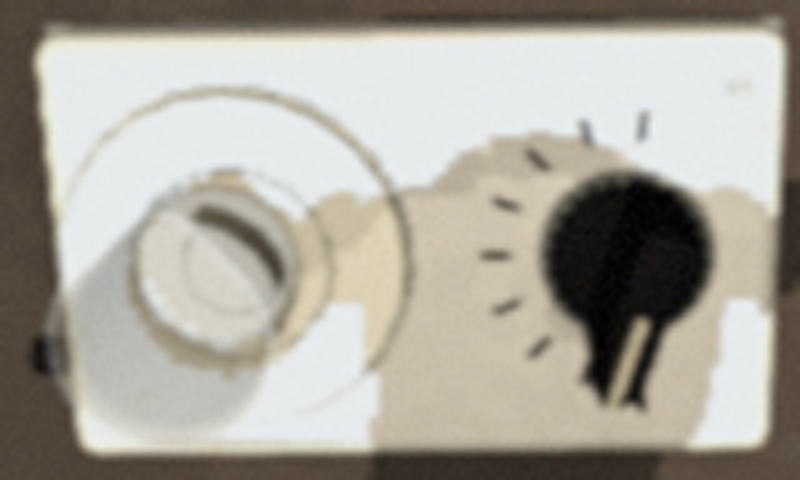

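The close wrist view shows seven of the nine marks around the dial, which is centred near (628, 250) in the crop. The white line runs from (640, 320) to (612, 405). Next I'll fit the stirrer's geometry.

```bash
cat > fit.py <<'E'
from h import *
np.set_printoptions(precision=4,suppress=True)
p=robot.read_camera("wrist");im=p["image"];print(np.abs(im.astype(int)-cv2.imread("pics/w1.png")).mean())
C=lambda x,y:(150+(x-2)/5,140+(y-2)/5)
marks=np.array([atz(p,C(*m),.030)[:2] for m in [(642,125),(585,132),(537,160),(506,205),(495,255),(507,307),(540,347)]])
from scipy.optimize import least_squares
r=least_squares(lambda v:np.hypot(*(marks-v[:2]).T)-v[2],[.46,-.24,.03]);print("marks circle",r.x,np.abs(r.fun).max())
c=r.x[:2];ang=np.degrees(np.arctan2(*(marks-c).T[::-1]));print("mark angles 8..2",ang,"off dir",ang[-1]+48)
a,b=atz(p,C(640,320),.079)[:2],atz(p,C(612,405),.079)[:2]
print("line",a,b,np.degrees(np.arctan2(*(b-a)[::-1])),np.linalg.norm(b-a))
cor=np.array([atz(p,C(*m),.030)[:2] for m in [(38,34),(783,30),(768,448),(84,452)]])
print("corners",cor,[np.linalg.norm(cor[i]-cor[i-1]) for i in range(4)])
# plate circle z .036, skirt top circle
P=[(225,88),(330,130),(405,220),(408,270),(380,360),(75,190)]
P=np.array([atz(p,C(*m),.036)[:2] for m in P]);r2=least_squares(lambda v:np.hypot(*(P-v[:2]).T)-v[2],[.55,-.24,.04]);print("plate",r2.x,np.abs(r2.fun).max(),"to axis",np.linalg.norm(r2.x[:2]-c))
S=np.array([atz(p,C(*m),.036)[:2] for m in [(628,172),(575,190),(546,245),(560,302),(680,190),(710,245),(695,300)]]);r3=least_squares(lambda v:np.hypot(*(S-v[:2]).T)-v[2],[.46,-.24,.02]);print("skirt",r3.x)
for q,z in [("beaker",.036)]:
    for n in ["wrist","top","scene"]:
        pp=robot.read_camera(n)
        for r in robot.spot_point(q,pp)[:2]: print(n,r["confidence"],r["xy"],atz(pp,r["xy"],z))
# beaker base circle
B=np.array([atz(p,C(*m),.094)[:2] for m in [(140,235),(170,345),(235,372)]])
E
python3 fit.py
```

```text
3.4639723036024304
marks circle [ 0.4517 -0.2322  0.0328] 0.00019071089252357953
mark angles 8..2 [-94.8621 -70.575  -46.8892 -22.8779   0.2834  24.7678  48.5476] off dir 96.54761133455708
line [ 0.4521 -0.233 ] [ 0.4578 -0.2131] 73.99169884333143 0.020648027651144426
corners [[ 0.5922 -0.2868]
 [ 0.4162 -0.2878]
 [ 0.4145 -0.1799]
 [ 0.5913 -0.1785]] [np.float64(0.10826500748412232), np.float64(0.17599001966144026), np.float64(0.1079614035166244), np.float64(0.1768644511445802)]
plate [ 0.5475 -0.2318  0.0423] 0.0011289236468458377 to axis 0.09574203148588352
skirt [ 0.4522 -0.2343  0.0204]
wrist 0.79 [195.5, 187.5] [ 0.5488 -0.2379  0.036 ]
scene 0.9 [338.9, 262.0] [ 0.5473 -0.2279  0.036 ]
```

The marks fit a circle (residual 0.2 mm) centred on the axis at (0.4517, -0.2322). The plate-to-axis distance comes out at 95.7 mm, against 96 given, and the box at about 177 x 108 mm. Off lies at 96.5°, click 1 at 72.5° and click 4 at 0.5°. The white line measures 74°, so the dial is at click 1 and the goal is click 4. Now I'll grip across the bar.

```bash
cat >> h.py <<'E'
from scipy.spatial.transform import Rotation as Ro
def Q(a): return (Ro.from_euler('z',a,degrees=True)*Ro.from_euler('x',180,degrees=True)).as_quat()
AX=np.array([.4519,-.2327])
E
python3 - <<'E'
from h import *
np.set_printoptions(precision=3,suppress=True)
a0=-107
robot.move_ptp([*AX,.15],Q(a0))
print(robot.get_obs()["ee_pos"],robot.get_obs()["time_s"])
print(robot.ik([*AX,.045],Q(a0)),robot.ik([*AX,.045],Q(a0-72)))
hit=robot.line_to([*AX,.046],vel=0.08,max_force=8)
o=robot.get_obs();print(hit,o["ee_pos"],o["wrist_force"],o["time_s"])
if not hit:
    robot.close_gripper(30)
    o=robot.get_obs();print(o["width"],o["wrist_force"],o["moment"],o["time_s"])
for n in ["wrist","scene"]:
    p=robot.read_camera(n);cv2.imwrite(f"pics/g_{n}.png",cv2.resize(p["image"],(800,600)))
E
```

```text
[ 0.452 -0.233  0.15 ] 5.625
[-0.156  0.413 -0.506  0.    -0.652 -0.141] [-0.156  0.413 -0.506 -0.    -0.652 -1.398]
False [ 0.452 -0.233  0.046] [-0.174  0.699  0.004] 7.075
0.011241896362604373 [0.885 0.362 0.583] [ 0.001 -0.031  0.007] 7.7333
```

View pics/g_wrist.png

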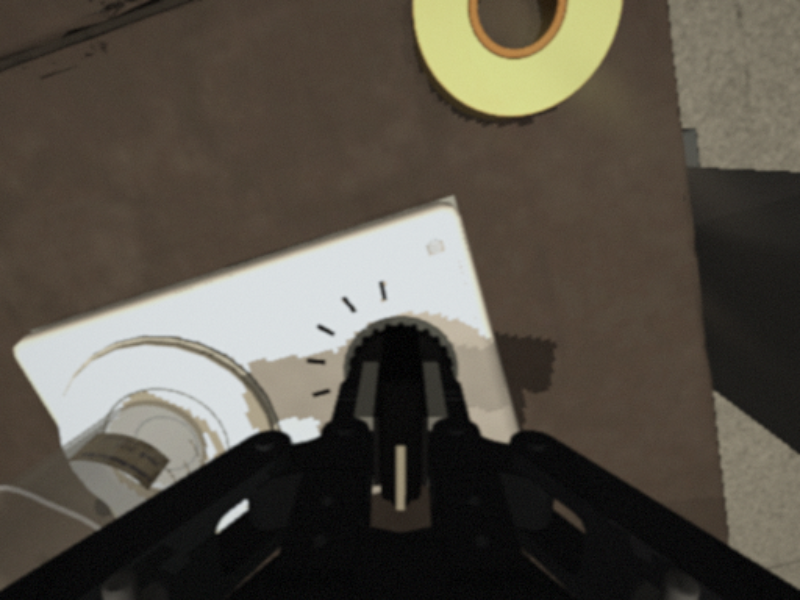

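View pics/g_scene.png

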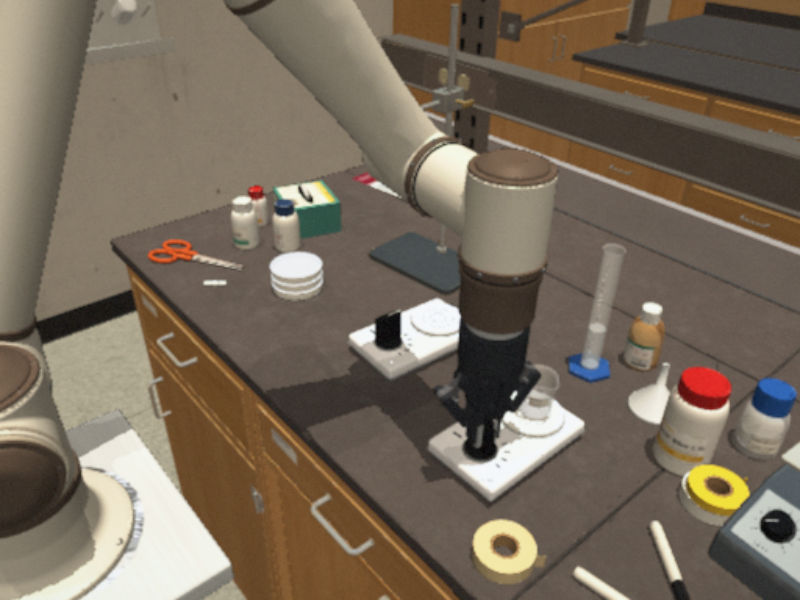

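The pads hold the bar (width 11 mm, near-zero side force) and the beaker is clear of the fingers. Now I'll turn it 72° clockwise with joint 6 only.

```bash
python3 - <<'E'
from h import *
np.set_printoptions(precision=3,suppress=True)
q0=np.array(robot.get_obs()["joint_pos"])
for d in [24,48,72]:
    q=q0.copy();q[5]-=np.radians(d);robot.movej(q);robot.sleep(.15)
    o=robot.get_obs();print(d,o["ee_pos"],o["eef_rot"],o["wrist_force"],o["moment"],o["width"],o["time_s"])
p=robot.read_camera("wrist");cv2.imwrite("pics/t_wrist.png",cv2.resize(p["image"],(800,600)))
E
```

```text
24 [ 0.452 -0.232  0.046] [-0.415  0.91   0.    -0.   ] [-2.632  3.188  4.12 ] [ 0.996  0.6   -0.069] 0.011310490735313934 8.4667
48 [ 0.451 -0.232  0.046] [-0.217  0.976  0.001 -0.001] [-2.708  5.48   5.219] [1.819 0.869 0.017] 0.011173660266630078 9.1
72 [ 0.451 -0.231  0.046] [-0.009  1.     0.001 -0.001] [-3.693  9.143  7.059] [ 2.879  0.836 -0.08 ] 0.011879657064429013 9.7333
```

View pics/t_wrist.png

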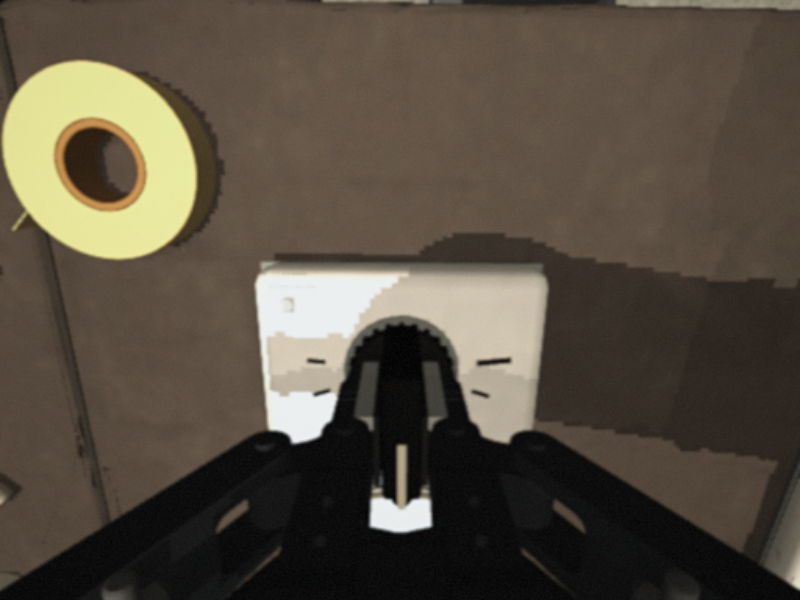

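The nose now points along +x towards the plate. Next I'll release, lift straight up and check.

```bash
python3 - <<'E'
from h import *
np.set_printoptions(precision=3,suppress=True)
robot.ungrasp();robot.sleep(.2)
o=robot.get_obs();print(o["wrist_force"],o["width"],o["time_s"])
robot.line_to([o["ee_pos"][0],o["ee_pos"][1],.2],vel=.1)
robot.move_ptp([.42,-.263,.231],Q(-90));robot.sleep(.3)
for n in ["wrist","scene","top"]:
    p=robot.read_camera(n);cv2.imwrite(f"pics/f_{n}.png",p["image"])
    if n=="wrist": np.savez("pics/fw.npz",rvec=p["rvec"],tvec=p["tvec"],K=p["K"])
    for r in robot.spot_point("dial_tip",p)[:2]: print(n,r["confidence"],r["xy"],atz(p,r["xy"],.064))
    for r in robot.spot_point("beaker",p)[:2]: print(n,"b",r["confidence"],r["xy"],atz(p,r["xy"],.036))
im=cv2.imread("pics/f_wrist.png");c=proj(p if 0 else dict(np.load("pics/fw.npz")),[*AX,.04])[0].astype(int);print(c)
x,y=max(c[0]-110,0),max(c[1]-60,0)
print(x,y);cv2.imwrite("pics/f_w.png",cv2.resize(im[y:y+120,x:x+160],(800,600),interpolation=cv2.INTER_CUBIC))
cv2.imwrite("pics/f_s.png",cv2.resize(cv2.imread("pics/f_scene.png"),(800,600)))
print(robot.get_obs()["time_s"])
E
```

```text
[-0.499 -0.702  1.711] 0.08522814169202046 10.6917
wrist 0.59 [207.7, 199.6] [ 0.474 -0.233  0.064]
wrist b 0.9 [147.6, 189.2] [ 0.551 -0.236  0.036]
scene 0.57 [317.4, 268.8] [ 0.475 -0.233  0.064]
scene b 0.71 [342.4, 263.5] [ 0.549 -0.235  0.036]
top b 0.51 [351.2, 172.7] [ 0.562 -0.236  0.036]
[229 192]
119 132
14.5833
```

View pics/f_w.png

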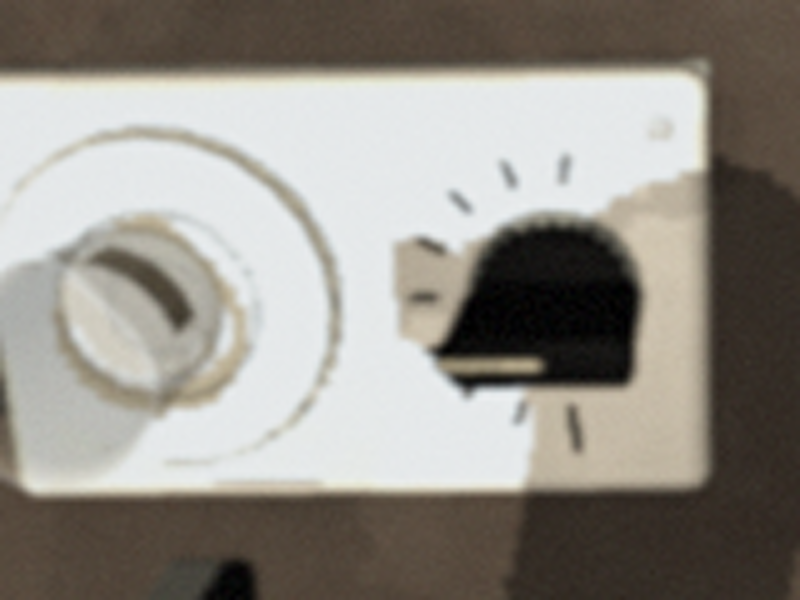

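View pics/f_s.png

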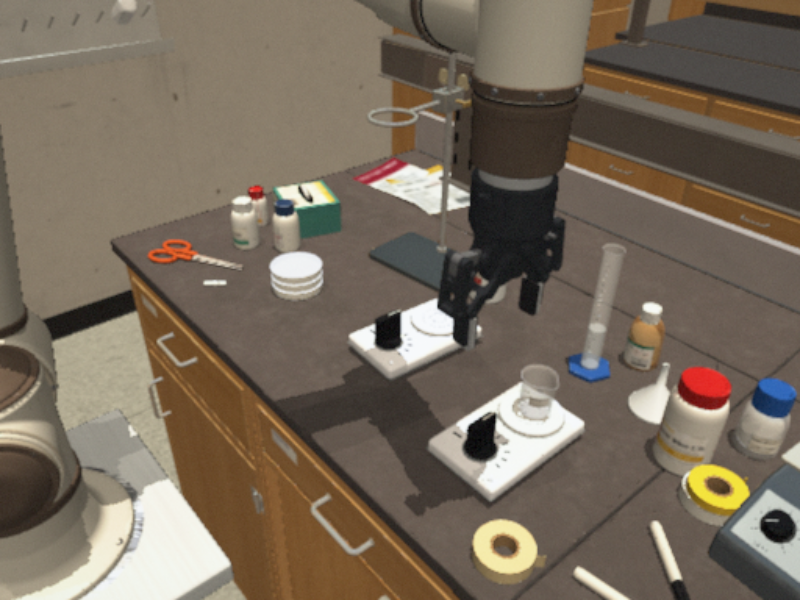

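```bash
python3 - <<'E'
from h import *
p=dict(np.load("pics/fw.npz"));C=lambda x,y:(119+(x-2)/5,132+(y-2)/5)
a,b=[atz(p,C(*m),.079)[:2] for m in [(545,365),(440,367)]]
print("line",a,b,np.degrees(np.arctan2(*(b-a)[::-1])))
for m in [(565,168),(508,175),(460,200),(430,243),(425,297),(520,412),(575,428)]:
    v=atz(p,C(*m),.03)[:2]-np.array([.4517,-.2322]);print(m,np.degrees(np.arctan2(v[1],v[0])).round(1),np.linalg.norm(v).round(4))
robot.close_job()
E
```

```text
line [ 0.45000582 -0.23222213] [ 0.47257845 -0.23175921] 1.1748691109420344
(565, 168) -95.1 0.0324
(508, 175) -70.4 0.0324
(460, 200) -47.0 0.0333
(430, 243) -23.9 0.0334
(425, 297) 0.5 0.0325
(520, 412) 71.9 0.0324
(575, 428) 96.0 0.0354
the job is handed in; nothing more can be done
```

I turned the dial of the stirrer under the beaker three clicks clockwise, from click 1 to click 4, then let go and handed the job in at about 15 s.

- **Dial:** in the last wrist picture the white line stood at 1.2° against click 4's mark at 0.5°. It started at 74°, next to click 1's mark at about 72.5°. The wrist and scene cameras both put the nose at about (0.475, -0.233).
- **Beaker:** it still stands on its plate. The wrist and scene cameras put it at about (0.55, -0.236), within a few millimetres of before; the top camera read about 1 cm farther out, as it did before the turn.
- **Other stirrer:** I never went near its dial, and it looks unchanged in the scene picture.
- **Forces:** wrist force stayed at around 10 N at the checks I made, and the gripper was clear and open at hand-in.
- **Misses:** in the last top picture the network did not report the dial, so the top camera gave no final check on it.

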